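# Bring the amber reference filter into the beam of a spectrophotometer

### The arm

A 6-joint arm with a two-finger parallel gripper is mounted at the origin on the work surface. World frame = base frame: x ahead of the robot, y to its left, z up, the work surface at z = 0. Lengths are in m, angles in degrees, forces in N, time in s.
With the tool pointing down it reaches from about 0.4 to 0.825 m from the base axis. Payload 7 kg.
Tool frame: the origin (TCP) lies between the finger pads; the fingertips stand ctrl.nose_length ahead of it and the grasp point (between the pads) lies 2 mm behind it (ctrl.nose_length is the distance from the TCP to the fingertips, in m); z points along the fingers, y is the line along which they close (so a half turn about z gives the same grasp; the last joint's range is limited). The gripper opens to 88 mm and grips with 3 to 60 N. Pads are 19 mm wide; open, the fingers measure 130 mm over their backs; the gripper's body (78 mm by 193 mm) begins 47 mm behind the grasp point.
Start: joints at [84.574, 20.546, 0.682, 0, -70.136, -16.507], TCP at [0.252, 0.626, 0.244] pointing down, gripper open.
Joint ranges: [-176.03, 176.03], [-82.01, 121.73], [-58.28, 71.71], [-173.87, 95.51], [-174.79, -0.11], [-173.66, 173.66]. Speed limits (degrees/s): [136.94, 136.94, 172.46, 180, 180, 180].

### API

Orientations are given as [roll, pitch, yaw] about the fixed x, y, z axes, in that order (R = Rz(yaw) Ry(pitch) Rx(roll)).
In Python, from plant import ctrl gives the robot as it stands.
- The arm moves only by the tool apply_moves, never from a script. Its argument "commands" is a list of rows, each a list of 3 entries, a list of its own where there are three numbers: the shift along the world's x, y, z in cm, then the turn about the world's z in rad, then the closure, from 0 (fully open) to 1 (shut). In form: [[[x, y, z], turn, jaw], ...]. A call has 1 to 20 rows; each row is the pose to reach, as a shift and turn from the pose commanded when the call began; what a row does not reach only later rows make up. A row lasts 1/12 s, in which the tool goes at most 41.7 mm and 7.16 degrees, less where a joint would pass 70% of its speed; a pose out of reach is approached as far as the arm can. A call with a gripper value outside its range is refused whole. The fingers move at their own pace and stop on an object; the grip force is fixed at half the most. Time passes only in rows, so rows that repeat a pose let the fingers close. It gives the time, the measured TCP pose, the force, the opening and the grip force at its end, in the units of the state.
- ctrl.get_obs(): the state, without advancing time (a new reading comes with each control period).
- ctrl.snapshot(name): name is "side" or "top" or "wrist"; returns a dict with "img" (384x512x3 uint8, red, green, blue), "fx", "fy", "cx", "cy" (pixels), "T" (4x4, takes a point from camera to world coordinates). Camera axes: x right, y up, looking along -z (the intrinsics and any distortion apply to the point x, -y, -z); pixel columns grow to the right and rows downward; lengths in m; the calibration is good to about 2 mm. A picture is of the moment at which its call begins. There is no depth.
- ctrl.close_job(): hands the job in; it is judged then, once.
Trained networks look in a picture, given as the dict that the camera call returned (one of the last four; its "shot" number tells which), for a name from the list of things; names that differ only in an ending like _2 or _b are one class to them, and where a whole thing is asked for, a point or a joint stands for the part that bears it (a point fixed in the world has none). Each returns a list of dicts, best first, with "score" (0 to 1); they miss things now and then, are a little off and sometimes report something else, mostly with a low value. They report only what shows in the picture. A call takes as long as a camera call.
- ctrl.search_frame(picture, target): "at" ([column, row] in pixels, amid what is visible of it).
- ctrl.spot_point(picture, target): "at" ([column, row] in pixels: a listed point, or the origin of a listed thing).
The state is a dict: "clock": time; "joint_pos": joint angles; "qvel": joint speeds; "tau": joint torques, N m; "tool_pos": TCP position; "orientation": TCP orientation; "force": force on the tool from outside, world axes, zero at the start; "moment": the same for the moment, N m; "opening": finger opening in m; "gripper_force": force on a finger pad.
Only numpy, scipy, OpenCV 4.12 (cv2) and the standard library are available. Lean on these libraries where they do the work, as an engineer would, in place of code of your own. Each camera call takes 0.05 s, during which the arm holds its last target. There are 200 camera calls.

### The job

Shut the lid of the spectrophotometer's sample compartment, then take the black finger pull of the cell changer between the fingers and draw it out until the changer clicks into the notch that puts the amber filter in the light beam, without running past that notch. The job ends while holding: finish with the pull still gripped between the fingers and held still in that notch, the lid shut, so that the reading can be taken. Leave the tube rack, the filter case and the wash bottle where they stand.

Things in the scene. Friction and masses are not known exactly. Their poses are not given: they have to be found in the camera images.
- spectro: Fixed off-white spectrophotometer, 320 mm deep (x; front with the pull is its -x, about world +y), 400 wide (y). Origin under its centre, z up. Low half at -y, nearer the robot: 120 high, 139 with the lid shut; the +y half slopes from 76 at the front to 165, blue keypad. Black open-topped well in the low half: x -142..15, y -155..-65, z 50..120 mm; in it the cell changer slides along x.
- beam (a point): Point where the light beam (along y) crosses the path of the cells: (-65, -110, 82.5) mm in the instrument's frame, same axes. The changer is an aluminium block of 4 cells in a row along x, 20 mm apart. At the start cell 1 (front, empty) is in the beam; pulling brings cells 2, 3, 4 forward into it. They hold the amber, blue and grey filters, in an order that varies.
- changer (a joint): How far the cell changer is pulled out of the front, m: starts at 0 (home), stop at 0.064. A spring-loaded ball drops 2 mm into notches at 0, 0.020, 0.040, 0.060 (cells 1 to 4 in the beam). Drag 1 to 2 N between notches; within about 3 mm of a notch's middle the ball draws a let-go or loosely held changer to the middle; leaving a notch takes about 7 to 9 N.
- pull_grip (a point): Centre of the black ribbed finger pull on the changer's rod: a flat block 28 mm long (x, along the rod), 14 thick (y, pinch it across this), 28 high, centre 80 mm above the table. Axes as the instrument's. At the start it is 54 mm in front of the instrument's front face, at y = -110 mm in the instrument's frame; it slides to the instrument's -x with the changer.
- lid (a joint): Angle of the compartment's lid, rad: 0 shut, 1.57 upright, stop at 1.95. Starts open, 1.45 to 1.85. A friction hinge keeps it where it is left; pushing it down near the free edge takes about 1 to 4 N. Only shut, under 0.04, counts.
- lid_hinge (a point): Middle of the lid's hinge line at its rear, (28, -110, 122) mm in the instrument's frame. Turns with the lid: x from free edge to hinge, y along the hinge line, z out of the outer face, which lies 17 mm from the hinge line. Shut, its axes are the instrument's; the lid opens upwards about +y, so its free edge rises and swings to the instrument's rear (+x).
- lid_edge (a point): Middle of the lid's free edge, half-way through its thickness: 180 mm from the hinge line along the lid's -x, 9 mm along its z. Off-white lid 180 mm long, 126 wide along the hinge line, 16 thick; a blue lip 60 mm wide stands 10 mm out beyond the edge.
- amber_mid (a point): Centre of the amber (orange) glass reference filter in a cuvette-sized frame, 12.5 x 12.5 x 45 mm upright, orange on top, loose (0.75 mm play) in cell 2, 3 or 4 of the changer. At the start its distance from the beam along the instrument's x (20, 40 or 60 mm) is how far the changer must be pulled.
- blue_mid (a point): Centre of the blue filter, same size, in another cell.
- grey_mid (a point): Centre of the dark grey filter, same size, in another cell.
- tube_rack: Bystander: loose yellow plastic rack with capped blood tubes, 220 x 78 mm, 102 mm high; origin under its centre.
- filter_case: Bystander: loose open black case of the filter set, 130 x 90 mm, 24 mm deep, its upright lid 90 mm high; origin under its centre.
- wash_bottle: Bystander: loose white bottle with a blue cap, 62 mm in diameter, 150 mm high; origin under its centre.

How it is judged (in metres and radians):
On the way, in this order (a step that is already met when the one before it is completed fails the run):
1. the compartment lid is shut (value of joint lid below 0.04 rad and value of joint changer below 0.006 m), for 0.2 s.
2. with the lid shut, the amber filter is in the beam, the changer in that notch, the pull gripped (value of joint lid below 0.04 rad and x of amber_mid in the frame of beam between -0.0032 and 0.0032 m and y of amber_mid in the frame of beam between -0.003 and 0.003 m and z of amber_mid in the frame of beam between -0.004 and 0.004 m and (value of joint changer between 0.018 and 0.022 m or value of joint changer between 0.038 and 0.042 m or value of joint changer between 0.058 and 0.062 m) and contact force between the fingers and pull_left above 2 N and contact force between the fingers and pull_right above 2 N), for 0.3 s.
At the end, for the whole second after the job is handed in: Lid shut (under 0.04 rad); changer still, within 2 mm of the notch of the amber filter's cell, that filter within about 3 mm of the beam; fingers press both sides of the finger pull with over 2 N each; bystanders upright, within 20 mm of where they stood (all of step 2 and velocity of joint changer between -0.01 and 0.01 m/s and distance of each of tube_rack, filter_case, wash_bottle from where it was at the start of the episode below 0.02 m and angle between each of tube_rack, filter_case, wash_bottle's own z axis and vertical below 0.2 rad); the arm keeps its last pose, push and grip.
It fails at once if the changer is pulled more than 8 mm past the amber filter's notch (x of amber_mid in the frame of beam below -0.008 m).
It fails at once if a bystander is pushed away or knocked over (distance of any of tube_rack, filter_case, wash_bottle from where it was at the start of the episode above 0.03 m or angle between any of tube_rack, filter_case, wash_bottle's own z axis and vertical above 0.5 rad).
It also fails if it takes over 61 s, if anything falls off the work surface, if the arm or the gripper's body presses on something with over 40 N, if the wrist force passes 120 N, or if a joint passes its speed limit or range.

## Working session

There is one attempt and no reset: what is moved stays moved. The work goes in short steps, Python scripts to look and compute and a tool call to move; the robot and the scene stay as the last step left them, time stands still between calls to the robot, and variables do not carry over. Pictures are saved under pics/ and viewed, at most 10 in all, crops included, and the job is handed in when it is done.

Besides the shell and the picture viewer there is one more tool, called by a JSON object that holds its "method" and its "body". apply_moves: Moves the arm, as the interface text tells. Its arguments: {"type":"object","properties":{"commands":{"type":"array"}},"required":["commands"]}

```bash
mkdir -p pics; ls; cat > h.py <<'E'
import numpy as np, cv2
from plant import ctrl
def save(s,n): cv2.imwrite(f'pics/{n}.png', s['img'][:,:,::-1])
def ray(s,p):
    T=np.array(s['T']); d=np.array([(p[0]-s['cx'])/s['fx'],-(p[1]-s['cy'])/s['fy'],-1.])
    return T[:3,3], T[:3,:3]@d
def atz(s,p,z):
    o,d=ray(s,p); return o+d*(z-o[2])/d[2]
def proj(s,P):
    T=np.array(s['T']); q=np.linalg.inv(T)@np.append(P,1)
    return [s['cx']+s['fx']*q[0]/-q[2], s['cy']-s['fy']*q[1]/-q[2]]
E
python3 - <<'E'
from h import *
o=ctrl.get_obs(); print({k:np.round(v,3).tolist() for k,v in o.items()}, ctrl.nose_length)
tiles=[]
for n in ['top','side','wrist']:
    s=ctrl.snapshot(n); save(s,n+'0'); print(n,[k for k in s],s['fx'],np.round(s['T'],3).tolist())
    for t in ['spectro','pull_grip','lid_hinge','lid_edge','beam','amber_mid','blue_mid','grey_mid','tube_rack','filter_case','wash_bottle']:
        r=ctrl.spot_point(s,t)[:1]
        print(t,[(round(a['score'],2),np.round(a['at'],1).tolist()) for a in r])
    tiles.append(s['img'])
E
```

```text
pics
{'clock': 0.0, 'joint_pos': [84.573, 20.592, 0.629, -0.02, -70.136, -16.506], 'qvel': [0.025, -0.018, 0.008, 0.058, 0.074, 0.06], 'tau': [-0.0, -58.271, 29.307, 6.998, 0.007, -0.0], 'tool_pos': [0.252, 0.626, 0.243], 'orientation': [179.9, -0.01, -21.94], 'force': [-0.337, 0.226, -0.929], 'moment': [-0.002, 0.075, 0.051], 'gripper_force': 0.0, 'opening': 0.087} 0.017
top ['img', 'fx', 'fy', 'cx', 'cy', 'T', 'shot'] 473.290879514003 [[0.004, 0.996, -0.094, 0.386], [-1.0, 0.004, -0.002, -0.007], [-0.002, 0.094, 0.996, 1.425], [0.0, 0.0, 0.0, 1.0]]
spectro []
pull_grip [(0.78, [237.4, 194.4])]
lid_hinge [(0.72, [327.2, 180.6])]
lid_edge [(0.64, [345.9, 174.4])]
beam [(0.82, [290.8, 187.9])]
amber_mid [(0.37, [316.0, 183.3])]
blue_mid [(0.35, [309.9, 186.6])]
grey_mid [(0.46, [301.1, 185.5])]
tube_rack [(0.82, [110.2, 169.9])]
filter_case [(0.87, [419.3, 192.1])]
wash_bottle [(0.59, [166.9, 234.2])]
side ['img', 'fx', 'fy', 'cx', 'cy', 'T', 'shot'] 403.4134502235598 [[0.001, 0.744, -0.668, -0.188], [-1.0, 0.001, -0.0, -0.012], [0.0, 0.668, 0.744, 0.906], [0.0, 0.0, 0.0, 1.0]]
spectro [(0.77, [308.1, 194.1])]
pull_grip [(0.87, [241.3, 215.6])]
lid_hinge [(0.74, [330.7, 195.0])]
lid_edge [(0.56, [352.6, 140.6])]
beam [(0.94, [294.6, 206.8])]
amber_mid [(0.59, [319.3, 203.5])]
blue_mid [(0.62, [308.0, 205.8])]
grey_mid [(0.73, [316.6, 202.9])]
tube_rack []
filter_case [(0.97, [426.7, 229.1])]
wash_bottle [(0.68, [151.3, 268.7])]
wrist ['img', 'fx', 'fy', 'cx', 'cy', 'T', 'shot'] 296.6401823057688 [[-0.373, 0.896, 0.243, 0.317], [-0.928, -0.36, -0.098, 0.601], [-0.0, -0.262, 0.965, 0.385], [0.0, 0.0, 0.0, 1.0]]
spectro []
pull_grip []
lid_hinge []
lid_edge []
beam []
amber_mid []
blue_mid []
grey_mid []
tube_rack []
filter_case []
wash_bottle []
```

```bash
python3 - <<'E'
from h import *
a=cv2.imread('pics/top0.png');b=cv2.imread('pics/side0.png')
u=lambda i,r:cv2.resize(i[r[1]:r[3],r[0]:r[2]],None,fx=2,fy=2,interpolation=cv2.INTER_CUBIC)
# both crops 400x150 -> 800x300
m=np.vstack([u(a,(60,110,460,260)),u(b,(90,110,490,260))]); cv2.imwrite('pics/m0.png',m)
def tri(s1,p1,s2,p2):
    o1,d1=ray(s1,p1);o2,d2=ray(s2,p2)
    A=np.stack([d1,-d2],1);t=np.linalg.lstsq(A,o2-o1,rcond=None)[0]
    q1=o1+d1*t[0];q2=o2+d2*t[1];return (q1+q2)/2,np.linalg.norm(q1-q2)
t=ctrl.snapshot('top');s=ctrl.snapshot('side')
for n,p,q in [('pull',[237.4,194.4],[241.3,215.6]),('hinge',[327.2,180.6],[330.7,195]),('edge',[345.9,174.4],[352.6,140.6]),('beam',[290.8,187.9],[294.6,206.8]),('case',[419.3,192.1],[426.7,229.1]),('bottle',[166.9,234.2],[151.3,268.7])]:
    print(n,*[np.round(x,3) for x in tri(t,p,s,q)])
print('pull z80',atz(t,[237.4,194.4],.08).round(4),atz(s,[241.3,215.6],.08).round(4))
print('hinge',atz(t,[327.2,180.6],.122).round(4),atz(s,[330.7,195],.122).round(4))
print('beam',atz(t,[290.8,187.9],.0825).round(4),atz(s,[294.6,206.8],.0825).round(4))
for n,p,q in [('amber',[316,183.3],[319.3,203.5]),('blue',[309.9,186.6],[308,205.8]),('grey',[301.1,185.5],[316.6,202.9])]:print(n,atz(t,p,.085).round(3),atz(s,q,.085).round(3))
print('rack',atz(t,[110.2,169.9],0).round(3))
E
```

```text
pull [0.478 0.048 0.079] 0.021
hinge [ 0.514 -0.194  0.12 ] 0.005
edge [ 0.51  -0.215  0.309] 0.011
beam [ 0.495 -0.098  0.094] 0.01
case [ 0.493 -0.482  0.001] 0.007
bottle [0.363 0.27  0.003] 0.004
pull z80 [0.4778 0.0583 0.08  ] [0.4772 0.0369 0.08  ]
hinge [ 0.5141 -0.1918  0.122 ] [ 0.5124 -0.1963  0.122 ]
beam [ 0.4967 -0.0936  0.0825] [ 0.5054 -0.1044  0.0825]
amber [ 0.51  -0.165  0.085] [ 0.515 -0.171  0.085]
blue [ 0.5   -0.148  0.085] [ 0.507 -0.14   0.085]
grey [ 0.503 -0.123  0.085] [ 0.517 -0.164  0.085]
rack [0.556 0.449 0.   ]
```

View pics/m0.png

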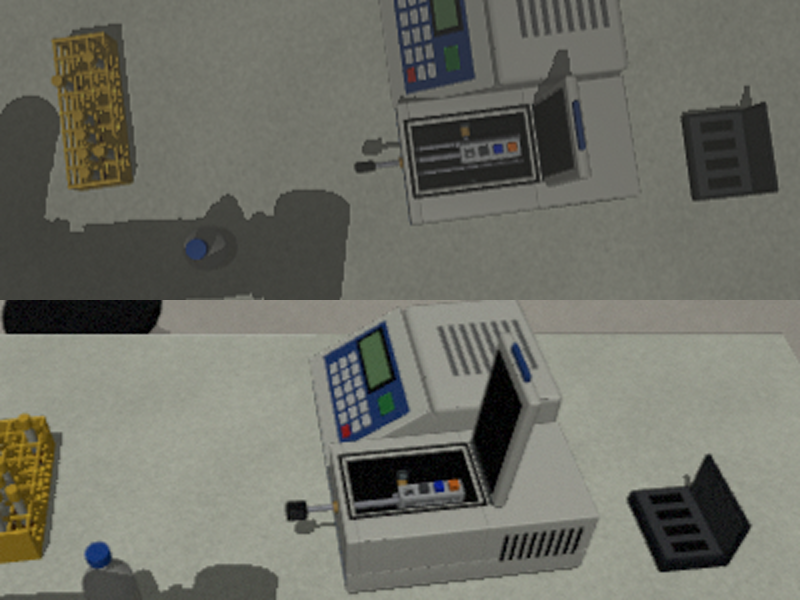

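The pictures show the cells in the top view at montage (470,152), (484,152), (498,152) and (512,152): empty, grey, blue, amber. Amber is in cell 4, so the pull is 60 mm. The pull's own pixels are top (242.5,193.5) and side (238,215), giving about (0.478, 0.0445). The lid is near upright, 242 mm from the pull as expected. Now I'll raise the tool and move behind the lid.

{"method": "apply_moves", "body": {"commands": [[[0,0,4],-0.1,1],[[0,0,8],-0.2,1],[[0,0,12],-0.35,1],[[30,-33,12],-0.5,1],[[30,-33,12],-0.6,1],[[30,-33,12],-0.7,1],[[30,-33,12],-0.8,1],[[30,-33,12],-0.9,1],[[30,-33,12],-1.0,1],[[30,-33,12],-1.06,1],[[30,-33,12],-1.06,1],[[30,-33,12],-1.06,1],[[30,-33,12],-1.06,1],[[30,-33,12],-1.06,1],[[30,-33,12],-1.06,1],[[30,-33,12],-1.06,1],[[30,-33,12],-1.06,1],[[30,-33,12],-1.06,1]]}}

```text
clock: 3.4
tool_pos: [0.5516, 0.2968, 0.3636]
orientation: [180.0, 0.0, -82.6]
force: [-0.1, -0.4, -0.1]
opening: 0.0004
gripper_force: 0.0
```

{"method": "apply_moves", "body": {"commands": [[[-2,-63,1],0,1],[[-2,-63,1],0,1],[[-2,-63,1],0,1],[[-2,-63,1],0,1],[[-2,-63,1],0,1],[[-2,-63,1],0,1],[[-2,-63,1],0,1],[[-2,-63,1],0,1],[[-2,-63,1],0,1],[[-2,-63,1],0,1],[[-2,-63,1],0,1],[[-2,-63,1],0,1],[[-2,-63,1],0,1],[[-2,-63,1],0,1],[[-2,-63,1],0,1],[[-2,-63,1],0,1],[[-2,-63,1],0,1],[[-2,-63,1],0,1],[[-2,-63,1],0,1]]}}

```text
clock: 4.98
tool_pos: [0.5325, -0.3324, 0.3737]
orientation: [-180.0, 0.0, -82.6]
force: [-0.3, 0.2, -0.7]
opening: 0.0004
gripper_force: 0.0
```

```bash
python3 - <<'E'
from h import *
print(ctrl.get_obs()['tool_pos'])
t=ctrl.snapshot('top');s=ctrl.snapshot('side')
a,b=t['img'][:,:,::-1],s['img'][:,:,::-1]
u=lambda i,r:cv2.resize(i[r[1]:r[3],r[0]:r[2]],None,fx=2,fy=2,interpolation=cv2.INTER_CUBIC)
cv2.imwrite('pics/m1.png',np.vstack([u(a,(60,110,460,260)),u(b,(90,90,490,240))]))
for n in ['pull_grip','lid_hinge','lid_edge']:
    for c in (t,s):
        r=ctrl.spot_point(c,n)[:1]; print(n,r, )
        if n=='pull_grip' and r: print(atz(c,r[0]['at'],.08))
# black pull blob
for c,r in((t,(225,185,255,202)),(s,(225,205,252,222))):
    g=c['img'][r[1]:r[3],r[0]:r[2]].max(2); ys,xs=np.nonzero(g<45); print(len(xs),xs.mean()+r[0],ys.mean()+r[1],atz(c,[xs.mean()+r[0],ys.mean()+r[1]],.08).round(4),xs.min()+r[0],xs.max()+r[0],ys.min()+r[1],ys.max()+r[1])
E
```

```text
[ 0.53254973 -0.33241336  0.3737409 ]
pull_grip [{'at': [241.5, 191.6], 'score': 0.47}]
[0.48580301 0.04664416 0.08      ]
pull_grip [{'at': [242.1, 218.6], 'score': 0.8}]
[0.46719221 0.0344941  0.08      ]
lid_hinge []
lid_hinge [{'at': [332.2, 195.7], 'score': 0.86}]
lid_edge []
lid_edge [{'at': [353.3, 144.3], 'score': 0.69}]
12 242.91666666666666 192.5 [0.4832 0.0426 0.08  ] 238 246 191 194
74 238.13513513513513 215.04054054054055 [0.4791 0.0453 0.08  ] 234 242 211 219
```

View pics/m1.png

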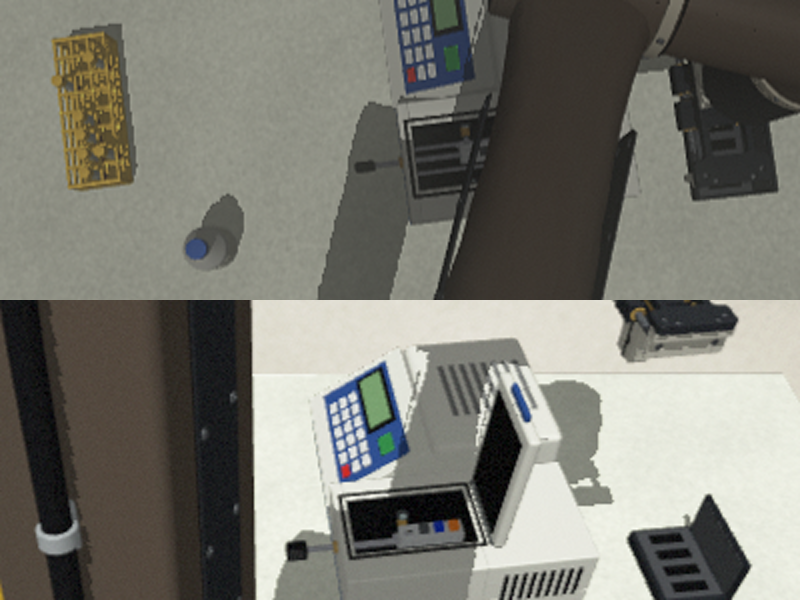

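The pictures show the lid upright (edge in side view near (515,400) in the montage) and the gripper well behind it. Next: descend, then sweep the lid forward.

{"method": "apply_moves", "body": {"commands": [[[0,0,-4],0,1],[[0,0,-8],0,1],[[0,0,-10],0,1],[[-0.4,3,-10],0,1],[[-0.9,6.6,-10],0,1],[[-1.1,8,-9.5],0,1],[[-1.3,9.4,-8.9],0,1],[[-1.5,10.8,-8.6],0,1],[[-1.7,12.3,-8.4],0,1],[[-1.9,13.8,-8.4],0,1],[[-2.1,15.3,-8.4],0,1],[[-2.1,15.3,-8.4],0,1]]}}

```text
clock: 6.38
tool_pos: [0.511, -0.1792, 0.2903]
orientation: [-179.9, 0.0, -82.6]
force: [-0.8, 0.2, -0.3]
opening: 0.0002
gripper_force: 0.0
```

{"method": "apply_moves", "body": {"commands": [[[-0.2,1.5,-0.2],0,1],[[-0.4,3,-0.6],0,1],[[-0.6,4.4,-1.2],0,1],[[-0.8,5.8,-2.0],0,1],[[-1,7,-3],0,1],[[-1.1,8.2,-4.1],0,1],[[-1.3,9.3,-5.3],0,1],[[-1.4,10.3,-6.5],0,1],[[-1.5,11.1,-7.8],0,1],[[-1.6,11.9,-9.1],0,1],[[-1.6,12.3,-10.2],0,1],[[-1.7,12.7,-11.4],0,1],[[-1.7,13,-12.4],0,1],[[-1.8,13.3,-13.2],0,1],[[-1.8,13.3,-13.5],0,1]]}}

```text
clock: 7.63
tool_pos: [0.4934, -0.0477, 0.1558]
orientation: [-180.0, -0.0, -82.6]
force: [-17.0, 9.0, 43.0]
opening: 0.0002
gripper_force: 21.0
```

```bash
python3 - <<'E'
from h import *
s=ctrl.snapshot('side');b=s['img'][:,:,::-1]
cv2.imwrite('pics/m2.png',cv2.resize(b[90:270,200:440],None,fx=2.5,fy=2.5))
E
```

```text
(no output)
```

View pics/m2.png

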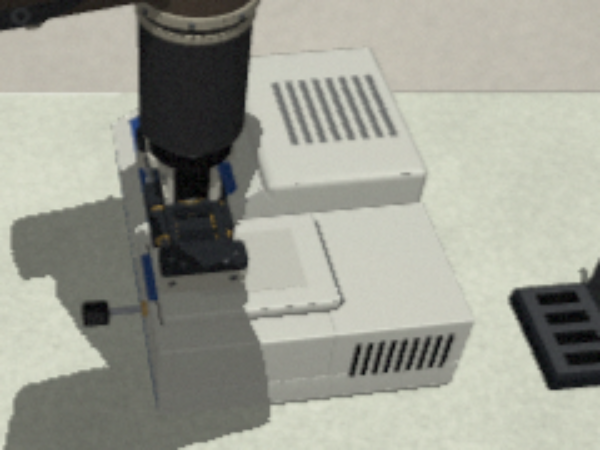

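Lid is down flat, with the force at 43 N showing it is at its seat. Backing off and going over the pull to look with the wrist camera.

{"method": "apply_moves", "body": {"commands": [[[0,0,2],0,1],[[0,0,6],0,0.3],[[0,0,10],0,0.3],[[-1,4,10],0,0.3],[[-1.3,8,10],0,0.3],[[-1.3,9.3,10],0,0.3],[[-1.3,9.3,10],0,0.3],[[-1.3,9.3,10],0,0.3],[[-1.3,9.3,10],0,0.3]]}}

```text
clock: 8.43
tool_pos: [0.4802, 0.0449, 0.2545]
orientation: [180.0, -0.0, -82.7]
force: [0.2, -0.4, -0.4]
opening: 0.0485
gripper_force: 0.0
```

```bash
python3 - <<'E'
from h import *
o=ctrl.get_obs();print(o['tool_pos'],o['opening'],o['force'])
w=ctrl.snapshot('wrist');s=ctrl.snapshot('side');t=ctrl.snapshot('top')
for c in (w,s,t):
    for n,z in (('pull_grip',.08),('lid_edge',.131),('lid_hinge',.122)):
        r=ctrl.spot_point(c,n)[:1]
        if r: print(n,r[0],atz(c,r[0]['at'],z).round(4))
r=(225,205,252,222);g=s['img'][r[1]:r[3],r[0]:r[2]].max(2); ys,xs=np.nonzero(g<45)
print(len(xs),atz(s,[xs.mean()+r[0],ys.mean()+r[1]],.08))
b=w['img'][:,:,::-1]; cv2.imwrite('pics/w1.png',b)
E
```

```text
[0.48016361 0.04485828 0.2545091 ] 0.04853324952369081 [ 0.1628398  -0.37157538 -0.39229328]
pull_grip {'at': [252.8, 181.6], 'score': 0.98} [0.4817 0.0508 0.08  ]
lid_edge {'at': [255.1, 122.1], 'score': 0.67} [ 0.4877 -0.0143  0.131 ]
lid_hinge {'at': [254.9, 119.9], 'score': 0.56} [ 0.4881 -0.0158  0.122 ]
pull_grip {'at': [241.5, 215.6], 'score': 0.7} [0.4772 0.0364 0.08  ]
lid_edge {'at': [263.4, 200.3], 'score': 0.68} [ 0.4861 -0.0208  0.131 ]
lid_hinge {'at': [328.9, 192.1], 'score': 0.6} [ 0.5226 -0.1928  0.122 ]
lid_edge {'at': [261.4, 191.7], 'score': 0.64} [ 0.482  -0.0099  0.131 ]
lid_hinge {'at': [329.7, 181.7], 'score': 0.84} [ 0.5111 -0.1987  0.122 ]
84 [0.47938933 0.04610279 0.08      ]
```

View pics/w1.png

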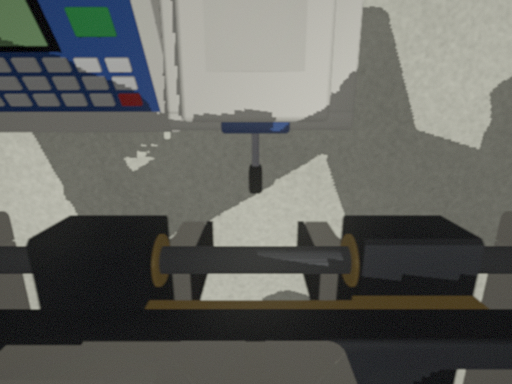

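The wrist picture shows the lid shut and the black pull at about (255,179), its rod in line with the tool's axis and centred between the fingers, at ≈(0.481, 0.0475). This agrees with the side view. Descend and grip.

{"method": "apply_moves", "body": {"commands": [[[0.1,0.3,-4],0,0.3],[[0.1,0.3,-8],0,0.3],[[0.1,0.3,-12],0,0.3],[[0.1,0.3,-14.5],0,0.3],[[0.1,0.3,-16],0,0.3],[[0.1,0.3,-17],0,0.3],[[0.1,0.3,-17.4],0,0.3],[[0.1,0.3,-17.4],0,0.3],[[0.1,0.3,-17.4],0,0.5],[[0.1,0.3,-17.4],0,0.7],[[0.1,0.3,-17.4],0,0.8],[[0.1,0.3,-17.4],0,0.9],[[0.1,0.3,-17.4],0,1],[[0.1,0.3,-17.4],0,1],[[0.1,0.3,-17.4],0,1],[[0.1,0.3,-17.4],0,1],[[0.1,0.3,-17.4],0,1]]}}

```text
clock: 10.45
tool_pos: [0.4796, 0.0478, 0.0804]
orientation: [179.8, -0.0, -82.7]
force: [-7.1, 2.1, 5.5]
opening: 0.0139
gripper_force: 30.0
```

```bash
python3 - <<'E'
from h import *
w=ctrl.snapshot('wrist');s=ctrl.snapshot('side')
a,b=w['img'][:,:,::-1],s['img'][:,:,::-1]
cv2.imwrite('pics/g1.png',np.hstack([a[80:320,100:400],cv2.resize(b[150:270,190:340],None,fx=2,fy=2)]))
E
```

```text
(no output)
```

View pics/g1.png

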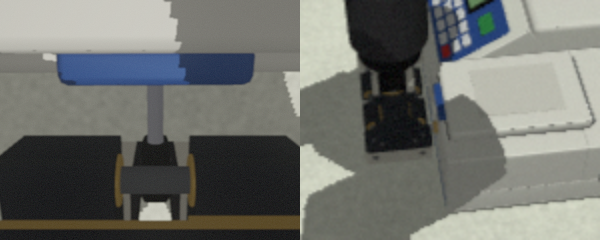

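Gripped: opening 13.9 mm, 30 N, the pull seen between the fingers and the lip of the lid down. Drawing 60 mm along the rod.

{"method": "apply_moves", "body": {"commands": [[[-0.1,0,0],0,1],[[-0.15,0.4,0],0,1],[[-0.2,0.8,0],0,1],[[-0.26,1.2,0],0,1],[[-0.31,1.6,0],0,1],[[-0.36,2.0,0],0,1],[[-0.41,2.4,0],0,1],[[-0.47,2.8,0],0,1],[[-0.52,3.2,0],0,1],[[-0.57,3.6,0],0,1],[[-0.62,4.0,0],0,1],[[-0.67,4.4,0],0,1],[[-0.73,4.8,0],0,1],[[-0.78,5.2,0],0,1],[[-0.83,5.6,0],0,1],[[-0.87,5.9,0],0,1],[[-0.88,5.95,0],0,1],[[-0.88,5.95,0],0,1],[[-0.88,5.95,0],0,1],[[-0.88,5.95,0],0,1]]}}

```text
clock: 12.22
tool_pos: [0.4717, 0.1076, 0.0804]
orientation: [179.9, -0.0, -82.7]
force: [-4.4, -3.3, 4.0]
opening: 0.0136
gripper_force: 30.0
```

```bash
python3 - <<'E'
from h import *
o=ctrl.get_obs();print(o['tool_pos'],o['force'],o['moment'],np.round(o['qvel'],2))
p=np.array(o['tool_pos']);d=p-[.4796,.0478,.0804];print(d,d@[-.127,.992,0])
w=ctrl.snapshot('wrist');s=ctrl.snapshot('side')
a,b=w['img'][:,:,::-1],s['img'][:,:,::-1]
cv2.imwrite('pics/g2.png',np.hstack([a[80:320,100:400],cv2.resize(b[150:270,190:340],None,fx=2,fy=2)]))
E
```

```text
[0.47173204 0.10764788 0.08041834] [-4.39661722 -3.34597124  3.97156738] [-1.05377819  1.43463869  0.03590802] [-0.1  -0.06 -0.04  0.04 -0.12 -0.03]
[-7.86795696e-03  5.98478844e-02  1.83378155e-05] 0.060368331853351526
```

View pics/g2.png

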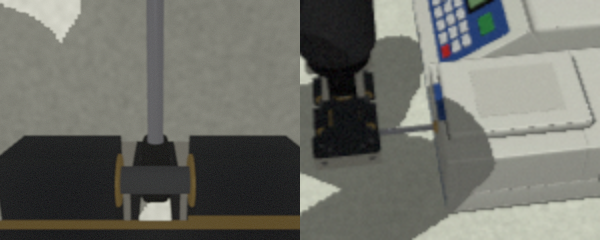

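The pull shows no slip in the fingers (its top edge still at row 139 in the crop), the rod is out about 60 mm and the lid is still shut. I'll ease the residual force slightly to confirm it sits in the notch.

{"method": "apply_moves", "body": {"commands": [[[-0.05,-0.03,0],0,1],[[-0.05,-0.03,0],0,1],[[-0.05,-0.03,0],0,1],[[-0.05,-0.03,0],0,1],[[-0.05,-0.03,0],0,1],[[-0.05,-0.03,0],0,1]]}}

```text
clock: 12.82
tool_pos: [0.4717, 0.1074, 0.0805]
orientation: [180.0, 0.0, -82.7]
force: [-3.4, -1.4, 0.5]
opening: 0.0139
gripper_force: 30.0
```

```bash
python3 -c "
from h import *
print(ctrl.close_job())"
```

```text
the job is handed in; nothing more can be done
None
```

I shut the lid and drew the cell changer out about 60 mm, to cell 4 with the amber filter. I handed the job in with the pull still gripped at 30 N; the hand-in returned no verdict.

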